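# Pack two breakfast boxes at the bakery counter

## Robot

A 6-joint arm with a two-finger parallel gripper is mounted at the origin on the work surface. World frame = base frame: x ahead of the robot, y to its left, z up, the work surface at z = 0. Lengths are in m, angles in rad, forces in N, time in s.
With the tool pointing down it reaches from about 0.375 to 0.9 m from the base axis. Payload 3.1 kg.
Tool frame: the origin (TCP) lies midway between the tips of the shut fingers; the grasp point (between the pads) lies 19 mm behind it (robot.hold_point_z is the z of the grasp point in the tool frame, in m); z points along the fingers, y is the line along which they close (so a half turn about z gives the same grasp; the last joint's range is limited). The gripper opens to 85 mm and grips with 20 to 120 N. Pads are 22 mm wide; open, the fingers measure 114 mm over their backs; the gripper's body (76 mm by 85 mm) begins 54 mm behind the grasp point. The pads swing forward as they close: fully open they stand 13 mm farther back than shut.
Start: joints at [-1.317, 0.527, 1.433, -0, 1.181, -0.178], TCP at [0.262, -0.567, 0.231] pointing down, gripper open.
Joint ranges: [-3.08, 3.08], [-0.75, 2.2], [0.22, 2.44], [-1.43, 4.57], [0, 2.65], [-2.85, 2.85]. Speed limits (rad/s): [2.79, 2.79, 3.14, 3.14, 3.14, 3.14].

## Interface

Orientations are given as a unit quaternion [w, x, y, z].
In Python, from station import robot, cams gives the robot as it stands.
- The arm moves only by the tool arm_command, never from a script. Its argument "series" is a list of rows, each an object of numbers: "dx", "dy", "dz": the shift along the tool's x, y, z in fractions of the full range, 1 being 0.5 m; "wx", "wy", "wz": the turn, a rotation vector about the tool's x, y, z in parts of the range, where 1.0 means 90 degrees. A call has 1 to 10 rows; each row is the pose to reach, as a shift and turn from the pose commanded when the call began, along the tool's axes at that moment; what a row does not reach only later rows make up. A row lasts 1/8 s, in which the tool goes at most 62.5 mm and 10.7 degrees, less where a joint would pass 70% of its speed; a pose out of reach is approached as far as the arm can. Shift and turn numbers lie between -1 and 1, and a call with a number outside is refused. A call with a gripper value outside its range is refused whole. "jaw" is the closure, from -1 (fully open) to 1 (shut), set as the call begins (left out, the last holds). The fingers move at their own pace and stop on an object; "squeeze" is the grip in N (left out, the last holds). Time passes only in rows, so rows that repeat a pose let the fingers close. It gives the time, the measured TCP pose, the force, the opening and the grip force at its end, in the units of the state.
- robot.get_state(): the state, without advancing time (a new reading comes with each control period).
- cams.grab_frame(name): name is "scene" or "top"; returns (picture, depth): 400x640x3 uint8, red, green, blue; 400x640 float32, m along the optical axis (not along the pixel's ray), 0 where there is no reading.
- cams.calibration(name): a dict with "fx", "fy", "cx", "cy" (pixels), "D" ([k1, k2, p1, p2, k3] as OpenCV has them; the pictures are not rectified), "cam_to_world" (4x4, takes a point from camera to world coordinates). Camera axes: x right, y down, z forward; pixel columns grow to the right and rows downward; lengths in m; the calibration is good to about 2 mm. A picture is of the moment at which its call begins. calibration takes no time and is no camera call.
- robot.finish_job(): hands the job in; it is judged then, once.
The state is a dict: "t": time; "q": joint angles; "joint_vel": joint speeds; "joint_efforts": joint torques, N m; "position": TCP position; "eef_rot": TCP orientation; "ft_force": force on the tool from outside, world axes, zero at the start; "wrist_torque": the same for the moment, N m; "gripper_width": finger opening in m; "grasp_force": force on a finger pad.
Only numpy, scipy, OpenCV 4.12 (cv2) and the standard library are available. Lean on these libraries where they do the work, as an engineer would, in place of code of your own. Each camera call takes 0.05 s, during which the arm holds its last target. There are 200 camera calls.

## Task

Pack the two breakfast orders from the grey stock board on the bakery counter: the brown kraft box gets the gold-lidded honey jar, the seeded roll and the brioche; the white box gets the red-lidded jam jar and the long roll. In each box stand the jar upright in the narrow bay first, and only then lay the bread flat on the floor of the wide bay, each piece beside the other with none on top. Set everything down without dropping it, leave the green-lidded jar and the plain floured roll where they are, and let go of everything at the end.

Things in the scene. Friction and masses are not known exactly. Their poses are not given: they have to be found in the camera images.
- kraft_box: Brown kraft card open carton, fixed. Outside 234 (x) x 142 (y) x 36 mm high, walls 4 mm. Origin: centre of its underside on the counter (z=0); inner floor 4 mm above it. A divider across it at x=-51 mm (4 mm thick, top 30 mm above the underside) parts a narrow jar bay (x -113 to -53 mm, middle -83) from a wide bread bay (x -49 to 113 mm, middle 32); both span y -67 to 67 mm.
- white_box: White card open carton, fixed. Outside 234 (x) x 142 (y) x 36 mm high, walls 4 mm. Origin: centre of its underside on the counter (z=0); inner floor 4 mm above it. A divider across it at x=-51 mm (4 mm thick, top 30 mm above the underside) parts a narrow jar bay (x -113 to -53 mm, middle -83) from a wide bread bay (x -49 to 113 mm, middle 32); both span y -67 to 67 mm.
- honey_jar: Round glass jar, amber honey, GOLD lid, pale blank label. It stands upright, 58 mm tall; body diameter 44 mm, lid diameter 45 mm over the top 15 mm; about 110 g. Origin: centre of its underside; z up. At the start its underside is on the grey stock board, whose top is 12 mm above the counter. Belongs in the kraft box.
- jam_jar: Round glass jar, dark red jam, RED lid, pale blank label. It stands upright, 58 mm tall; body diameter 44 mm, lid diameter 45 mm over the top 15 mm; about 110 g. Origin: centre of its underside; z up. At the start its underside is on the grey stock board, whose top is 12 mm above the counter. Belongs in the white box.
- seeded_roll: Round DARK brown roll sprinkled all over with pale oat seeds; 62 mm diameter (widest 17 mm above its underside), 46 mm high, domed with a flat underside, about 70 g. Origin: centre of its underside; z up. At the start it lies on the grey stock board, whose top is 12 mm above the counter. Firm and rigid. Belongs in the kraft box.
- brioche: Glossy orange-brown brioche with a fluted, tapered foot and a small round topknot; foot 46 mm diameter, widest (62 mm) 22 mm above its underside, 58 mm high with the 34 mm topknot, about 60 g. Origin: centre of its underside; z up. At the start it lies on the grey stock board, whose top is 12 mm above the counter. Firm and rigid. Belongs in the kraft box.
- long_roll: Long golden-brown oval loaf-shaped roll with one pale lengthwise slash; 110 mm long (along its x axis), 58 mm wide (y axis; widest 16 mm above its underside), 44 mm high, about 90 g. Origin: centre of its underside; z up. At the start it lies on the grey stock board, whose top is 12 mm above the counter. Firm and rigid. Belongs in the white box.
- pistachio_jar: Round glass jar, green pistachio cream, GREEN lid, pale blank label. It stands upright, 58 mm tall; body diameter 44 mm, lid diameter 45 mm over the top 15 mm; about 110 g. Origin: centre of its underside; z up. At the start its underside is on the grey stock board, whose top is 12 mm above the counter. Not wanted: it stays where it is.
- plain_roll: Round pale, floured roll with one short brown slash and no seeds; 62 mm diameter, 46 mm high, about 70 g. Origin: centre of its underside; z up. At the start it lies on the grey stock board, whose top is 12 mm above the counter. Firm and rigid. Not wanted: it stays where it is.
Things that resemble listed ones, but are neither listed nor needed, are in the scene too. What is shaped like the long_roll but turquoise is not meant.

How it is judged:
By the outcome, as a careful person would: the job done as asked, in the order asked, and still so for the second after the job is handed in, with the robot touching nothing.
It also fails if it takes over 131 s, if anything falls off the work surface, if the arm or the gripper's body presses on something with over 40 N, if the wrist force passes 120 N, or if a joint passes its speed limit or range.

## Working session

There is one attempt and no reset: what is moved stays moved. The work goes in short steps, Python scripts to look and compute and a tool call to move; the robot and the scene stay as the last step left them, time stands still between calls to the robot, and variables do not carry over. Pictures are saved under pics/ and viewed, at most 14 in all, crops included, and the job is handed in when it is done.

Besides the shell and the picture viewer there is one more tool, called after "Request:" as name([rows], argument=value, ...), one row to a line, values as JSON. arm_command: Moves the arm, as the interface text tells. Its arguments: {"type":"object","properties":{"series":{"type":"array"},"jaw":{"type":"number"},"squeeze":{"type":"number"}},"required":["series"]}

```bash
mkdir -p pics; ls; cat > h.py <<'E'
import numpy as np, cv2
from station import robot, cams
def grab(n,fn):
    p,d=cams.grab_frame(n); cv2.imwrite('pics/'+fn+'.png',p[:,:,::-1]); np.save('pics/'+fn+'.npy',d); return p,d
def world(n,d):
    c=cams.calibration(n); K=np.array([[c['fx'],0,c['cx']],[0,c['fy'],c['cy']],[0,0,1]])
    v,u=np.mgrid[0:400,0:640]; uv=np.stack([u,v],-1).reshape(-1,1,2).astype(np.float64)
    r=cv2.undistortPoints(uv,K,np.array(c['D'])).reshape(400,640,2)
    P=np.dstack([r*d[...,None],d]); T=np.array(c['cam_to_world'])
    W=P@T[:3,:3].T+T[:3,3]; W[d<=0]=np.nan; return W
E
python3 - <<'E'
from h import *
for n in('top','scene'):
    grab(n,n+'0'); c=cams.calibration(n); print(n,c['fx'],np.round(c['cam_to_world'],3).tolist())
print(robot.get_state(), robot.hold_point_z)
E
```

```text
pics
top 467.311144169172 [[-0.011, -1.0, 0.023, 0.451], [-1.0, 0.011, -0.01, 0.002], [0.01, -0.023, -1.0, 1.057], [0.0, 0.0, 0.0, 1.0]]
scene 506.15025973632567 [[-0.491, 0.619, -0.613, 1.321], [0.871, 0.346, -0.349, 0.491], [-0.004, -0.705, -0.709, 1.011], [0.0, 0.0, 0.0, 1.0]]
{'t': 0.1, 'q': array([-1.31651212e+00,  5.28399210e-01,  1.43375597e+00,  3.30661645e-06,
        1.18141484e+00, -1.78496488e-01]), 'joint_vel': array([-0.00175796, -0.00222145, -0.00240282, -0.00063326,  0.00068306,
       -0.00066055]), 'joint_efforts': array([ 1.89557750e-04, -4.43303668e+01, -1.78586447e+01, -2.73919532e-04,
        3.89908368e-03, -1.72684616e-05]), 'position': array([ 0.26198945, -0.56673576,  0.23042129]), 'eef_rot': array([-9.88030779e-04,  9.76678481e-01,  2.14704837e-01, -3.59282032e-05]), 'ft_force': array([ 0.1703684 ,  0.08663582, -0.00643983]), 'wrist_torque': array([-0.02899942, -0.00728124,  0.03441821]), 'grasp_force': 0.0, 'gripper_width': 0.08539059736100287} -0.0187
```

View pics/top0.png

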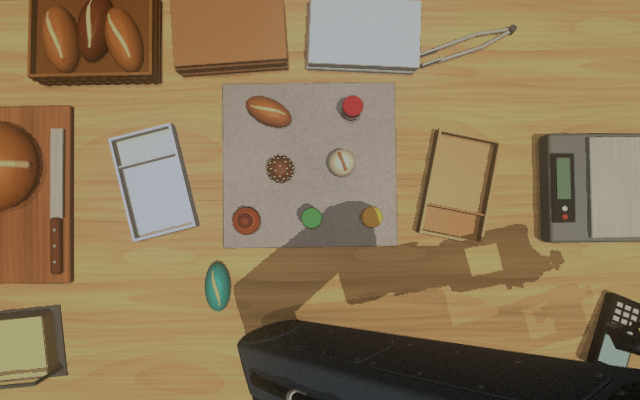

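View pics/scene0.png

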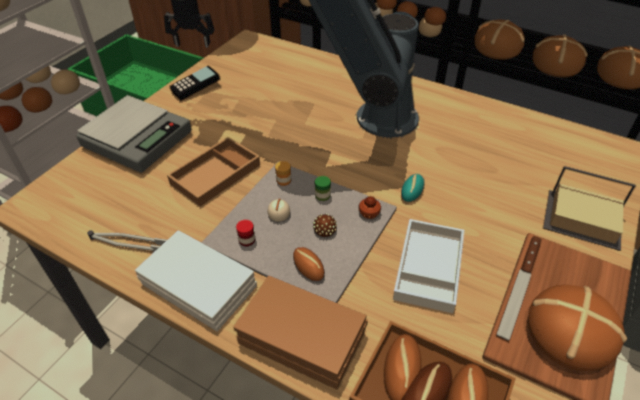

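Top view: the long roll is at (268,111), red jar (351,106), seeded roll (280,168), plain roll (341,162), brioche (246,220), green jar (312,217) and gold jar (372,216). The white box is at (153,182) with its jar bay at the far end. The kraft box is at (458,186) with its jar bay at the near end.

Lookalikes are the turquoise loaf (217,286) and the crate loaves (60–125,40). The golden-brown slashed loaf on the board (268,111) fits the description. I'll measure everything and confirm with a crop.

```bash
cat >> h.py <<'E'
def yawbox(pts):
    (c,s,a)=cv2.minAreaRect(pts[:,:2].astype(np.float32)*1000)
    B=cv2.boxPoints((c,s,a)); e=B[1]-B[0]; f=B[2]-B[1]
    l=e if np.hypot(*e)>np.hypot(*f) else f
    return np.round(c,1),np.round(sorted(s),1),round(float(np.degrees(np.arctan2(l[1],l[0]))%180),1)
objs=dict(long=(268,111),jam=(351,106),seeded=(280,168),plain=(341,162),brioche=(246,220),green=(312,217),honey=(372,216))
E
python3 - <<'E'
from h import *
p=cv2.imread('pics/top0.png'); W=world('top',np.load('pics/top0.npy')); Ws=world('scene',np.load('pics/scene0.npy')).reshape(-1,3)
print('board',np.nanmedian(W[230:245,260:290,2]),'counter',np.nanmedian(W[255:262,120:180,2]))
cv2.imwrite('pics/crop.png',cv2.resize(p[75:255,215:405],None,fx=3.2,fy=3.2,interpolation=cv2.INTER_CUBIC))
for k,(u,v) in objs.items():
    m=np.zeros((400,640),bool); m[v-28:v+29,u-28:u+29]=1
    h=m&(W[...,2]>.017)&(W[...,2]<.11)
    n,l=cv2.connectedComponents(h.astype(np.uint8)); i=l[v,u]; P=W[l==i]; zt=np.percentile(P[:,2],97)
    T=P[P[:,2]>zt-(.006 if k in('jam','honey','green') else .012)]
    c=np.median(P[:,:2],0); S=Ws[(np.hypot(Ws[:,0]-c[0],Ws[:,1]-c[1])<.06)&(Ws[:,2]>.017)]
    St=S[S[:,2]>np.percentile(S[:,2],97)-.006]
    print(k,'top',round(zt*1000,1),yawbox(T),'cap mean',(T.mean(0)*1000).round(1),'all',yawbox(P),'| scene cap',yawbox(St)[:2])
for k,(x0,x1,y0,y1) in dict(white=(100,205,115,250),kraft=(410,505,120,250)).items():
    Q=W[y0:y1,x0:x1].reshape(-1,3); Q=Q[(Q[:,2]>.031)&(Q[:,2]<.042)]; print(k,len(Q),yawbox(Q))
E
```

```text
board 0.012914964558265463 counter 0.0007499502233647704
long top 57.8 (array([677.1,  88.6]), array([47.7, 92.2]), 69.9) cap mean [675.6  87.4  52. ] all (array([676.8,  88.3]), array([ 56. , 109.1]), 69.2) | scene cap (array([678.1,  93.9]), array([34.8, 73.3]))
jam top 73.9 (array([679.2, -94.3]), array([41.7, 41.8]), 144.0) cap mean [679.3 -94.   70.8] all (array([679.8, -94. ]), array([41.6, 45.5]), 172.4) | scene cap (array([678.5, -92.8]), array([43. , 43.6]))
seeded top 59.3 (array([549.6,  61.7]), array([48.7, 50.5]), 134.0) cap mean [549.   62.2  53.6] all (array([550.3,  62.6]), array([61.9, 62. ]), 80.6) | scene cap (array([549.9,  66.7]), array([37.5, 41.9]))
plain top 60.0 (array([562.2, -71.9]), array([48.2, 48.6]), 81.5) cap mean [561.9 -71.7  54.3] all (array([563.2, -70.8]), array([60.7, 63.5]), 17.7) | scene cap (array([562.2, -66.2]), array([36.4, 40.9]))
brioche top 70.5 (array([437., 137.]), array([30.8, 31. ]), 168.7) cap mean [436.8 136.7  66.4] all (array([437.1, 137.3]), array([60.4, 60.6]), 62.1) | scene cap (array([437.7, 141.3]), array([24.8, 26.3]))
green top 74.0 (array([441.7,  -4.4]), array([41.8, 41.8]), 44.5) cap mean [441.9  -4.8  71. ] all (array([442.6,  -5.3]), array([41.8, 44.5]), 134.5) | scene cap (array([440.8,  -0.6]), array([40.9, 44.6]))
honey top 73.9 (array([ 441.3, -132.4]), array([42.4, 42.4]), 88.9) cap mean [ 442.2 -132.5   71. ] all (array([ 442.3, -132.4]), array([44. , 44.2]), 47.4) | scene cap (array([ 441. , -129.3]), array([42. , 45.6]))
white 1059 (array([524. , 345.3]), array([143.7, 235.8]), 13.9)
kraft 1044 (array([ 506.8, -333.2]), array([145.2, 235.4]), 167.9)
```

View pics/crop.png

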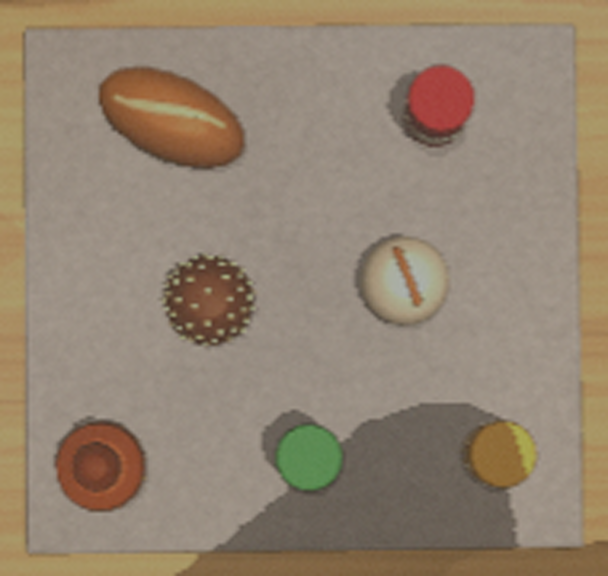

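The crop confirms all seven pieces. The gold jar (3.2× crop 503,455) is half in shadow, and the red, green, seeded, floured, brioche and long slashed pieces are unmistakable. Heights and sizes match the description: lids are about 42–45 mm, rolls about 62 mm, the long roll 56×109 mm and the boxes about 144×235 mm.

Now the move helper.

```bash
cat > go.py <<'E'
# go.py x y z(mm) fingerline(deg): shift in tool axes from measured pose to target
import sys, numpy as np
from scipy.spatial.transform import Rotation as R
from station import robot
s=robot.get_state(); q=np.array(s['eef_rot']); r=R.from_quat(np.r_[q[1:],q[0]])
x,y,z,phi=map(float,sys.argv[1:5]); a=np.radians(phi+90)
t=R.from_matrix([[np.cos(a),np.sin(a),0],[np.sin(a),-np.cos(a),0],[0,0,-1]])
print('t',round(s['t'],2),'pos',np.round(np.array(s['position'])*1000,1),'w',round(s['gripper_width']*1000,1),'F',round(s['grasp_force'],1),np.round(s['ft_force'],1))
print('d',r.inv().apply(np.array([x,y,z])/1000-s['position']).round(4),'w',(r.inv()*t).as_rotvec().round(3))
E
python3 go.py 441.3 -131.5 150 -102.1; python3 -c "
import numpy as np
k=np.array([506.8,-333.2]);a=np.radians(-12.1);w=np.array([524,345.3]);b=np.radians(193.9)
for n,o,t,X in(('kjar',k,a,-83),('kA',k,a,-10),('kB',k,a,72),('wjar',w,b,-83),('wroll',w,b,32)):print(n,(o+X*np.array([np.cos(t),np.sin(t)])).round(1))"
```

```text
t 0.1 pos [ 262.  -566.7  230.4] w 85.4 F 0.0 [ 0.2  0.1 -0. ]
d [ 0.3453 -0.3197  0.0812] w [-0.002  0.     0.644]
kjar [ 425.6 -315.8]
kA [ 497.  -331.1]
kB [ 577.2 -348.3]
wjar [604.6 365.2]
wroll [492.9 337.6]
```

The manual's scale: shifts go in shares of 0.5 m and turns go in shares of 90 degrees. Converting my numbers, 0.3453 m / 0.5 = 0.6906, -0.3197 m / 0.5 = -0.6394, 0.644 rad / 1.5708 = 0.41.

Request:
arm_command([
  {"dx": 0.069,"dy": -0.064,"dz": 0.016,"wz": 0.0509},
  {"dx": 0.138,"dy": -0.128,"dz": 0.032,"wz": 0.1019},
  {"dx": 0.221,"dy": -0.2046,"dz": 0.052,"wz": 0.1528},
  {"dx": 0.304,"dy": -0.2814,"dz": 0.072,"wz": 0.2037},
  {"dx": 0.387,"dy": -0.358,"dz": 0.092,"wz": 0.2546},
  {"dx": 0.47,"dy": -0.4348,"dz": 0.11,"wz": 0.3056},
  {"dx": 0.552,"dy": -0.5116,"dz": 0.13,"wz": 0.3565},
  {"dx": 0.634,"dy": -0.588,"dz": 0.15,"wz": 0.41},
  {"dx": 0.6906,"dy": -0.6394,"dz": 0.1624,"wz": 0.41},
  {"dx": 0.6906,"dy": -0.6394,"dz": 0.1624,"wz": 0.41},
], jaw=-1, squeeze=35)

```text
validation failed for argument at $.se...
```

```bash
python3 go.py 441.3 -131.5 36 -102.1
```

```text
t 0.1 pos [ 262.  -566.7  230.4] w 85.4 F 0.0 [ 0.2  0.1 -0. ]
d [ 0.3452 -0.3195  0.1952] w [-0.002  0.     0.644]
```

The call was refused: validation failed on an argument starting "$.se", presumably the series. I'll retry with all six keys in each row.

In the tool's units: 0.0345 m / 0.5 = 0.069, -0.032 m / 0.5 = -0.064, 0.08 rad / 1.5708 = 0.0509.

Request:
arm_command([
  {"dx": 0.069,"dy": -0.064,"dz": 0.016,"wx": 0,"wy": 0,"wz": 0.0509},
], jaw=-1, squeeze=35)

```text
t: 0.22
position: [0.2794, -0.5266, 0.2232]
eef_rot: [0.002, 0.985, 0.173, 0.0]
ft_force: [0.3, 0.6, -0.4]
gripper_width: 0.0854
grasp_force: 0.0
```

```bash
python3 go.py 441.3 -131.5 150 -102.1
```

```text
t 0.23 pos [ 279.4 -526.6  223.2] w 85.4 F 0.0 [ 0.3  0.6 -0.4]
d [ 0.2867 -0.3168  0.0719] w [ 0.004 -0.001  0.558]
```

In the tool's units: -0.317 m / 0.5 = -0.634, 0.287 m / 0.5 = 0.574, 0.557 rad / 1.5708 = 0.3546.

Request:
arm_command([
  {"dx": 0.072,"dy": -0.08,"dz": 0.018,"wx": 0,"wy": 0,"wz": 0.0446},
  {"dx": 0.144,"dy": -0.16,"dz": 0.036,"wx": 0,"wy": 0,"wz": 0.0891},
  {"dx": 0.216,"dy": -0.24,"dz": 0.054,"wx": 0,"wy": 0,"wz": 0.1337},
  {"dx": 0.288,"dy": -0.32,"dz": 0.072,"wx": 0,"wy": 0,"wz": 0.1783},
  {"dx": 0.36,"dy": -0.4,"dz": 0.09,"wx": 0,"wy": 0,"wz": 0.2228},
  {"dx": 0.432,"dy": -0.48,"dz": 0.108,"wx": 0,"wy": 0,"wz": 0.2674},
  {"dx": 0.504,"dy": -0.56,"dz": 0.126,"wx": 0,"wy": 0,"wz": 0.3119},
  {"dx": 0.574,"dy": -0.634,"dz": 0.144,"wx": 0,"wy": 0,"wz": 0.3546},
  {"dx": 0.574,"dy": -0.634,"dz": 0.144,"wx": 0,"wy": 0,"wz": 0.3546},
  {"dx": 0.574,"dy": -0.634,"dz": 0.144,"wx": 0,"wy": 0,"wz": 0.3546},
])

```text
t: 1.48
position: [0.44, -0.1274, 0.1513]
eef_rot: [0.0, 0.995, -0.101, 0.0]
ft_force: [0.7, -1.6, -0.4]
gripper_width: 0.0856
grasp_force: 0.0
```

```bash
python3 go.py 441.3 -131.5 36 -102.1
```

```text
t 1.48 pos [ 440.  -127.4  151.3] w 85.6 F 0.0 [ 0.7 -1.6 -0.4]
d [0.0021 0.0037 0.1153] w [ 0.    -0.     0.008]
```

In the tool's units: 0.115 m / 0.5 = 0.23, 0.105 m / 0.5 = 0.21, 0.008 rad / 1.5708 = 0.0051.

Request:
arm_command([
  {"dx": 0.004,"dy": 0.008,"dz": 0.06,"wx": 0,"wy": 0,"wz": 0.0051},
  {"dx": 0.004,"dy": 0.008,"dz": 0.12,"wx": 0,"wy": 0,"wz": 0.0051},
  {"dx": 0.004,"dy": 0.008,"dz": 0.17,"wx": 0,"wy": 0,"wz": 0.0051},
  {"dx": 0.004,"dy": 0.008,"dz": 0.21,"wx": 0,"wy": 0,"wz": 0.0051},
  {"dx": 0.004,"dy": 0.008,"dz": 0.23,"wx": 0,"wy": 0,"wz": 0.0051},
  {"dx": 0.004,"dy": 0.008,"dz": 0.23,"wx": 0,"wy": 0,"wz": 0.0051},
  {"dx": 0.004,"dy": 0.008,"dz": 0.23,"wx": 0,"wy": 0,"wz": 0.0051},
])

```text
t: 2.35
position: [0.4414, -0.1322, 0.0369]
eef_rot: [0.0, 0.994, -0.106, 0.001]
ft_force: [0.5, 0.4, 1.3]
gripper_width: 0.0854
grasp_force: 0.0
```

```bash
python3 go.py 441.3 -131.5 36 -102.1
```

```text
t 2.35 pos [ 441.4 -132.2   36.9] w 85.4 F 0.0 [0.5 0.4 1.3]
d [-0.0002 -0.0006  0.0009] w [ 0.    -0.001 -0.002]
```

Accurate. Close on the jar.

Request:
arm_command([
  {"dx": 0,"dy": 0,"dz": 0,"wx": 0,"wy": 0,"wz": 0},
  {"dx": 0,"dy": 0,"dz": 0,"wx": 0,"wy": 0,"wz": 0},
  {"dx": 0,"dy": 0,"dz": 0,"wx": 0,"wy": 0,"wz": 0},
  {"dx": 0,"dy": 0,"dz": 0,"wx": 0,"wy": 0,"wz": 0},
  {"dx": 0,"dy": 0,"dz": 0,"wx": 0,"wy": 0,"wz": 0},
  {"dx": 0,"dy": 0,"dz": 0,"wx": 0,"wy": 0,"wz": 0},
  {"dx": 0,"dy": 0,"dz": 0,"wx": 0,"wy": 0,"wz": 0},
  {"dx": 0,"dy": 0,"dz": 0,"wx": 0,"wy": 0,"wz": 0},
], jaw=1, squeeze=35)

```text
t: 3.35
position: [0.4413, -0.1315, 0.0369]
eef_rot: [0.0, 0.994, -0.106, 0.0]
ft_force: [0.2, 1.3, 5.2]
gripper_width: 0.0442
grasp_force: 35.0
```

```bash
python3 go.py 425.6 -315 95 -102.1
```

```text
t 3.35 pos [ 441.3 -131.5   36.9] w 44.2 F 35.0 [0.2 1.3 5.2]
d [ 0.0233  0.1827 -0.058 ] w [ 0.    -0.001 -0.001]
```

In the tool's units: 0.183 m / 0.5 = 0.366, -0.058 m / 0.5 = -0.116.

Request:
arm_command([
  {"dx": 0,"dy": 0,"dz": -0.04,"wx": 0,"wy": 0,"wz": 0},
  {"dx": 0,"dy": 0,"dz": -0.1,"wx": 0,"wy": 0,"wz": 0},
  {"dx": 0.006,"dy": 0.04,"dz": -0.13,"wx": 0,"wy": 0,"wz": 0},
  {"dx": 0.016,"dy": 0.12,"dz": -0.13,"wx": 0,"wy": 0,"wz": 0},
  {"dx": 0.026,"dy": 0.2,"dz": -0.13,"wx": 0,"wy": 0,"wz": 0},
  {"dx": 0.036,"dy": 0.28,"dz": -0.13,"wx": 0,"wy": 0,"wz": 0},
  {"dx": 0.044,"dy": 0.34,"dz": -0.13,"wx": 0,"wy": 0,"wz": 0},
  {"dx": 0.046,"dy": 0.366,"dz": -0.12,"wx": 0,"wy": 0,"wz": 0},
  {"dx": 0.046,"dy": 0.366,"dz": -0.116,"wx": 0,"wy": 0,"wz": 0},
  {"dx": 0.046,"dy": 0.366,"dz": -0.116,"wx": 0,"wy": 0,"wz": 0},
])

```text
t: 4.6
position: [0.4243, -0.3133, 0.0937]
eef_rot: [-0.001, 0.994, -0.106, -0.001]
ft_force: [0.6, 0.0, -1.2]
gripper_width: 0.0439
grasp_force: 36.0
```

```bash
python3 go.py 425.6 -315 29.5 -102.1
```

```text
t 4.6 pos [ 424.3 -313.3   93.7] w 43.9 F 36.0 [ 0.6  0.  -1.2]
d [0.0017 0.0015 0.0642] w [-0.002  0.002 -0.   ]
```

In the tool's units: 0.064 m / 0.5 = 0.128, 0.001 m / 0.5 = 0.002.

Request:
arm_command([
  {"dx": 0.002,"dy": 0.002,"dz": 0.03,"wx": 0,"wy": 0,"wz": 0},
  {"dx": 0.002,"dy": 0.002,"dz": 0.06,"wx": 0,"wy": 0,"wz": 0},
  {"dx": 0.002,"dy": 0.002,"dz": 0.09,"wx": 0,"wy": 0,"wz": 0},
  {"dx": 0.002,"dy": 0.002,"dz": 0.11,"wx": 0,"wy": 0,"wz": 0},
  {"dx": 0.002,"dy": 0.002,"dz": 0.122,"wx": 0,"wy": 0,"wz": 0},
  {"dx": 0.002,"dy": 0.002,"dz": 0.128,"wx": 0,"wy": 0,"wz": 0},
  {"dx": 0.002,"dy": 0.002,"dz": 0.128,"wx": 0,"wy": 0,"wz": 0},
  {"dx": 0.002,"dy": 0.002,"dz": 0.128,"wx": 0,"wy": 0,"wz": 0},
])

```text
t: 5.6
position: [0.4259, -0.3167, 0.0307]
eef_rot: [0.0, 0.994, -0.106, 0.0]
ft_force: [0.5, 0.5, -1.5]
gripper_width: 0.0436
grasp_force: 36.0
```

```bash
python3 go.py 425.6 -315 29.5 -102.1; python3 -c "
from h import *
p,d=grab('scene','s1'); q,d=grab('top','t1')
a=cv2.resize(p[120:220,150:300],(600,400)); cv2.imwrite('pics/s1c.png',a[:,:,::-1])"
```

```text
t 5.6 pos [ 425.9 -316.7   30.7] w 43.6 F 36.0 [ 0.5  0.5 -1.5]
d [-0.0006 -0.0016  0.0012] w [ 0.    -0.001 -0.001]
```

View pics/s1c.png

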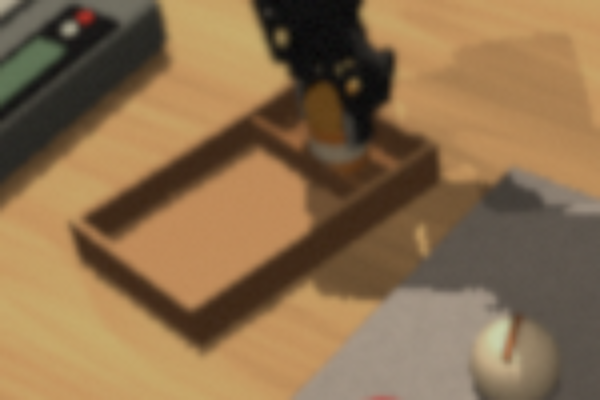

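The honey jar stands upright inside the narrow bay (crop 330,130), clear of the divider. I'll ease it down to the floor.

In the tool's units: 0.002 m / 0.5 = 0.004, 0.001 m / 0.5 = 0.002.

Request:
arm_command([
  {"dx": 0,"dy": 0,"dz": 0.002,"wx": 0,"wy": 0,"wz": 0},
  {"dx": 0,"dy": 0,"dz": 0.003,"wx": 0,"wy": 0,"wz": 0},
  {"dx": 0,"dy": 0,"dz": 0.004,"wx": 0,"wy": 0,"wz": 0},
  {"dx": 0,"dy": 0,"dz": 0.004,"wx": 0,"wy": 0,"wz": 0},
  {"dx": 0,"dy": 0,"dz": 0.004,"wx": 0,"wy": 0,"wz": 0},
])

```text
t: 6.32
position: [0.4257, -0.3165, 0.0289]
eef_rot: [0.0, 0.994, -0.106, 0.0]
ft_force: [-0.9, 0.7, 6.2]
gripper_width: 0.0434
grasp_force: 36.4
```

Request:
arm_command([
  {"dx": 0,"dy": 0,"dz": 0,"wx": 0,"wy": 0,"wz": 0},
  {"dx": 0,"dy": 0,"dz": 0,"wx": 0,"wy": 0,"wz": 0},
  {"dx": 0,"dy": 0,"dz": 0,"wx": 0,"wy": 0,"wz": 0},
  {"dx": 0,"dy": 0,"dz": 0,"wx": 0,"wy": 0,"wz": 0},
  {"dx": 0,"dy": 0,"dz": 0,"wx": 0,"wy": 0,"wz": 0},
  {"dx": 0,"dy": 0,"dz": -0.06,"wx": 0,"wy": 0,"wz": 0},
  {"dx": 0,"dy": 0,"dz": -0.12,"wx": 0,"wy": 0,"wz": 0},
  {"dx": 0,"dy": 0,"dz": -0.2,"wx": 0,"wy": 0,"wz": 0},
  {"dx": 0,"dy": 0,"dz": -0.24,"wx": 0,"wy": 0,"wz": 0},
  {"dx": 0,"dy": 0,"dz": -0.24,"wx": 0,"wy": 0,"wz": 0},
], jaw=-0.7)

```text
t: 7.58
position: [0.4264, -0.3172, 0.1498]
eef_rot: [0.001, 0.994, -0.106, 0.001]
ft_force: [-0.0, 0.0, 0.2]
gripper_width: 0.0727
grasp_force: 0.0
```

```bash
python3 go.py 679 -93.3 150 -76.1
```

```text
t 7.58 pos [ 426.4 -317.2  149.8] w 72.7 F 0.0 [-0.   0.   0.2]
d [ 1.997e-01 -2.721e-01 -2.000e-04] w [ 0.003 -0.003 -0.455]
```

In the tool's units: -0.272 m / 0.5 = -0.544, -0.25 m / 0.5 = -0.5, -0.455 rad / 1.5708 = -0.2897.

Request:
arm_command([
  {"dx": 0.03,"dy": -0.04,"dz": 0,"wx": 0,"wy": 0,"wz": -0.0318},
  {"dx": 0.088,"dy": -0.12,"dz": 0,"wx": 0,"wy": 0,"wz": -0.0637},
  {"dx": 0.146,"dy": -0.2,"dz": 0,"wx": 0,"wy": 0,"wz": -0.1082},
  {"dx": 0.206,"dy": -0.28,"dz": 0,"wx": 0,"wy": 0,"wz": -0.1528},
  {"dx": 0.264,"dy": -0.36,"dz": 0,"wx": 0,"wy": 0,"wz": -0.1974},
  {"dx": 0.322,"dy": -0.44,"dz": 0,"wx": 0,"wy": 0,"wz": -0.2419},
  {"dx": 0.368,"dy": -0.5,"dz": 0,"wx": 0,"wy": 0,"wz": -0.2801},
  {"dx": 0.4,"dy": -0.544,"dz": 0,"wx": 0,"wy": 0,"wz": -0.2897},
  {"dx": 0.4,"dy": -0.544,"dz": 0,"wx": 0,"wy": 0,"wz": -0.2897},
  {"dx": 0.4,"dy": -0.544,"dz": 0,"wx": 0,"wy": 0,"wz": -0.2897},
], jaw=-1)

```text
t: 8.82
position: [0.6771, -0.0928, 0.1467]
eef_rot: [-0.0, 0.993, 0.121, -0.002]
ft_force: [0.1, -0.1, -0.5]
gripper_width: 0.0855
grasp_force: 0.0
```

```bash
python3 go.py 679 -93.3 37 -76.1
```

```text
t 8.82 pos [677.1 -92.8 146.7] w 85.5 F 0.0 [ 0.1 -0.1 -0.5]
d [0.002  0.0011 0.1097] w [-0.001  0.003  0.   ]
```

In the tool's units: 0.112 m / 0.5 = 0.224, 0.001 m / 0.5 = 0.002.

Request:
arm_command([
  {"dx": 0.002,"dy": 0.002,"dz": 0.06,"wx": 0,"wy": 0,"wz": 0},
  {"dx": 0.002,"dy": 0.002,"dz": 0.12,"wx": 0,"wy": 0,"wz": 0},
  {"dx": 0.002,"dy": 0.002,"dz": 0.17,"wx": 0,"wy": 0,"wz": 0},
  {"dx": 0.002,"dy": 0.002,"dz": 0.2,"wx": 0,"wy": 0,"wz": 0},
  {"dx": 0.002,"dy": 0.002,"dz": 0.224,"wx": 0,"wy": 0,"wz": 0},
  {"dx": 0.002,"dy": 0.002,"dz": 0.224,"wx": 0,"wy": 0,"wz": 0},
  {"dx": 0.002,"dy": 0.002,"dz": 0.224,"wx": 0,"wy": 0,"wz": 0},
])

```text
t: 9.7
position: [0.6804, -0.0936, 0.0372]
eef_rot: [0.0, 0.993, 0.121, 0.001]
ft_force: [0.6, -0.4, 0.5]
gripper_width: 0.0854
grasp_force: 0.0
```

```bash
python3 go.py 679 -93.3 37 -76.1
```

```text
t 9.7 pos [680.4 -93.6  37.2] w 85.4 F 0.0 [ 0.6 -0.4  0.5]
d [-0.0012 -0.0006  0.0002] w [ 0.001 -0.001  0.   ]
```

In the tool's units: -0.001 m / 0.5 = -0.002.

Request:
arm_command([
  {"dx": -0.002,"dy": 0,"dz": 0,"wx": 0,"wy": 0,"wz": 0},
  {"dx": -0.002,"dy": 0,"dz": 0,"wx": 0,"wy": 0,"wz": 0},
  {"dx": -0.002,"dy": 0,"dz": 0,"wx": 0,"wy": 0,"wz": 0},
  {"dx": -0.002,"dy": 0,"dz": 0,"wx": 0,"wy": 0,"wz": 0},
  {"dx": -0.002,"dy": 0,"dz": 0,"wx": 0,"wy": 0,"wz": 0},
  {"dx": -0.002,"dy": 0,"dz": 0,"wx": 0,"wy": 0,"wz": 0},
  {"dx": -0.002,"dy": 0,"dz": 0,"wx": 0,"wy": 0,"wz": 0},
  {"dx": -0.002,"dy": 0,"dz": 0,"wx": 0,"wy": 0,"wz": 0},
], jaw=1)

```text
t: 10.7
position: [0.6792, -0.0937, 0.0371]
eef_rot: [0.0, 0.993, 0.121, 0.001]
ft_force: [-0.4, 0.9, 5.8]
gripper_width: 0.0438
grasp_force: 35.8
```

```bash
python3 go.py 604.6 366 135 -76.1
```

```text
t 10.7 pos [679.2 -93.7  37.1] w 43.8 F 35.8 [-0.4  0.9  5.8]
d [ 0.0383 -0.4641 -0.0981] w [ 0.001 -0.001  0.   ]
```

In the tool's units: -0.35 m / 0.5 = -0.7, 0.001 m / 0.5 = 0.002.

Request:
arm_command([
  {"dx": 0,"dy": 0,"dz": -0.04,"wx": 0,"wy": 0,"wz": 0},
  {"dx": 0,"dy": 0,"dz": -0.12,"wx": 0,"wy": 0,"wz": 0},
  {"dx": 0.002,"dy": -0.03,"dz": -0.18,"wx": 0,"wy": 0,"wz": 0},
  {"dx": 0.008,"dy": -0.1,"dz": -0.2,"wx": 0,"wy": 0,"wz": 0},
  {"dx": 0.016,"dy": -0.2,"dz": -0.2,"wx": 0,"wy": 0,"wz": 0},
  {"dx": 0.024,"dy": -0.3,"dz": -0.2,"wx": 0,"wy": 0,"wz": 0},
  {"dx": 0.032,"dy": -0.4,"dz": -0.2,"wx": 0,"wy": 0,"wz": 0},
  {"dx": 0.04,"dy": -0.5,"dz": -0.2,"wx": 0,"wy": 0,"wz": 0},
  {"dx": 0.048,"dy": -0.6,"dz": -0.2,"wx": 0,"wy": 0,"wz": 0},
  {"dx": 0.058,"dy": -0.7,"dz": -0.2,"wx": 0,"wy": 0,"wz": 0},
])

```text
t: 11.95
position: [0.6222, 0.2546, 0.1369]
eef_rot: [0.0, 0.993, 0.121, 0.0]
ft_force: [0.5, -0.4, -1.9]
gripper_width: 0.0441
grasp_force: 35.9
```

In the tool's units: -0.114 m / 0.5 = -0.228, -0.1 m / 0.5 = -0.2.

Request:
arm_command([
  {"dx": 0.006,"dy": -0.08,"dz": 0,"wx": 0,"wy": 0,"wz": 0},
  {"dx": 0.012,"dy": -0.15,"dz": 0,"wx": 0,"wy": 0,"wz": 0},
  {"dx": 0.016,"dy": -0.2,"dz": 0,"wx": 0,"wy": 0,"wz": 0},
  {"dx": 0.018,"dy": -0.228,"dz": 0,"wx": 0,"wy": 0,"wz": 0},
  {"dx": 0.018,"dy": -0.228,"dz": 0,"wx": 0,"wy": 0,"wz": 0},
  {"dx": 0.018,"dy": -0.228,"dz": 0,"wx": 0,"wy": 0,"wz": 0},
  {"dx": 0.018,"dy": -0.228,"dz": 0,"wx": 0,"wy": 0,"wz": 0},
])

```text
t: 12.82
position: [0.6045, 0.3646, 0.1363]
eef_rot: [0.0, 0.993, 0.12, -0.0]
ft_force: [0.1, -0.3, -0.8]
gripper_width: 0.0437
grasp_force: 35.9
```

```bash
python3 go.py 604.6 366 30 -76.1
```

```text
t 12.82 pos [604.5 364.6 136.3] w 43.7 F 35.9 [ 0.1 -0.3 -0.8]
d [ 0.0004 -0.0014  0.1063] w [ 0.     0.    -0.001]
```

In the tool's units: 0.107 m / 0.5 = 0.214, 0.1065 m / 0.5 = 0.213.

Request:
arm_command([
  {"dx": 0,"dy": 0,"dz": 0.04,"wx": 0,"wy": 0,"wz": 0},
  {"dx": 0,"dy": 0,"dz": 0.09,"wx": 0,"wy": 0,"wz": 0},
  {"dx": 0,"dy": 0,"dz": 0.14,"wx": 0,"wy": 0,"wz": 0},
  {"dx": 0,"dy": 0,"dz": 0.18,"wx": 0,"wy": 0,"wz": 0},
  {"dx": 0,"dy": 0,"dz": 0.2,"wx": 0,"wy": 0,"wz": 0},
  {"dx": 0,"dy": 0,"dz": 0.21,"wx": 0,"wy": 0,"wz": 0},
  {"dx": 0,"dy": 0,"dz": 0.213,"wx": 0,"wy": 0,"wz": 0},
  {"dx": 0,"dy": 0,"dz": 0.214,"wx": 0,"wy": 0,"wz": 0},
  {"dx": 0,"dy": 0,"dz": 0.214,"wx": 0,"wy": 0,"wz": 0},
])

```text
t: 13.95
position: [0.6045, 0.3661, 0.0301]
eef_rot: [-0.0, 0.993, 0.121, 0.001]
ft_force: [1.1, 0.4, -1.2]
gripper_width: 0.0439
grasp_force: 35.9
```

```bash
python3 go.py 604.6 366 29 -76.1; python3 -c "
from h import *
p,d=grab('scene','s2'); q,d=grab('top','t2')
a=cv2.resize(p[200:320,370:520],(500,400)); b=cv2.resize(q[90:250,80:220],(350,400)); cv2.imwrite('pics/s2c.png',np.hstack([a,b[:,:300]])[:,:,::-1])"
```

```text
t 13.95 pos [604.5 366.1  30.1] w 43.9 F 35.9 [ 1.1  0.4 -1.2]
d [0.     0.0001 0.0011] w [-0.    -0.001  0.   ]
```

View pics/s2c.png

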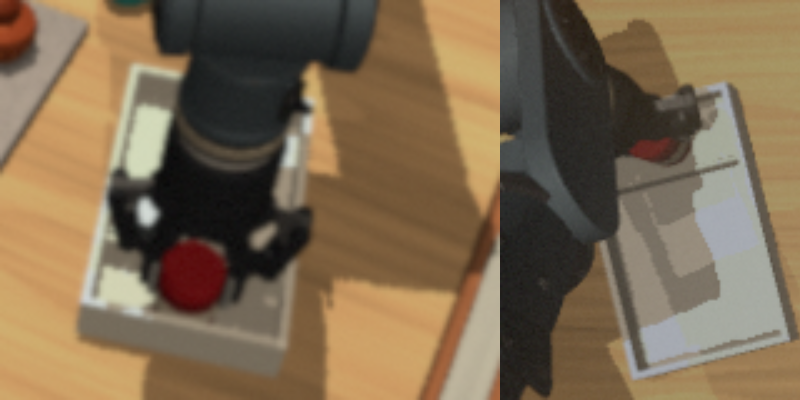

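The red jar is centred in the far bay (left crop 193,275; right crop 655,148), clear of the divider. Touch down and release.

In the tool's units: 0.0015 m / 0.5 = 0.003, 0.001 m / 0.5 = 0.002.

Request:
arm_command([
  {"dx": 0,"dy": 0,"dz": 0.002,"wx": 0,"wy": 0,"wz": 0},
  {"dx": 0,"dy": 0,"dz": 0.003,"wx": 0,"wy": 0,"wz": 0},
  {"dx": 0,"dy": 0,"dz": 0.003,"wx": 0,"wy": 0,"wz": 0},
  {"dx": 0,"dy": 0,"dz": 0.003,"wx": 0,"wy": 0,"wz": 0},
])

```text
t: 14.55
position: [0.6044, 0.3661, 0.0291]
eef_rot: [-0.0, 0.993, 0.121, 0.001]
ft_force: [-1.9, -1.1, 5.1]
gripper_width: 0.0436
grasp_force: 36.4
```

In the tool's units: -0.12 m / 0.5 = -0.24, -0.1 m / 0.5 = -0.2.

Request:
arm_command([
  {"dx": 0,"dy": 0,"dz": 0,"wx": 0,"wy": 0,"wz": 0},
  {"dx": 0,"dy": 0,"dz": 0,"wx": 0,"wy": 0,"wz": 0},
  {"dx": 0,"dy": 0,"dz": 0,"wx": 0,"wy": 0,"wz": 0},
  {"dx": 0,"dy": 0,"dz": 0,"wx": 0,"wy": 0,"wz": 0},
  {"dx": 0,"dy": 0,"dz": 0,"wx": 0,"wy": 0,"wz": 0},
  {"dx": 0,"dy": 0,"dz": -0.06,"wx": 0,"wy": 0,"wz": 0},
  {"dx": 0,"dy": 0,"dz": -0.12,"wx": 0,"wy": 0,"wz": 0},
  {"dx": 0,"dy": 0,"dz": -0.2,"wx": 0,"wy": 0,"wz": 0},
  {"dx": 0,"dy": 0,"dz": -0.24,"wx": 0,"wy": 0,"wz": 0},
  {"dx": 0,"dy": 0,"dz": -0.24,"wx": 0,"wy": 0,"wz": 0},
], jaw=-0.7)

```text
t: 15.8
position: [0.6051, 0.3663, 0.1496]
eef_rot: [-0.001, 0.993, 0.121, 0.002]
ft_force: [0.3, -0.6, 0.0]
gripper_width: 0.0727
grasp_force: 0.0
```

```bash
python3 go.py 676.5 89 140 -20.5
```

```text
t 15.8 pos [605.1 366.3 149.6] w 72.7 F 0.0 [ 0.3 -0.6  0. ]
d [0.0026 0.2864 0.0094] w [ 0.001 -0.004 -0.97 ]
```

In the tool's units: 0.286 m / 0.5 = 0.572, 0.004 m / 0.5 = 0.008, -0.97 rad / 1.5708 = -0.6175.

Request:
arm_command([
  {"dx": 0,"dy": 0.04,"dz": 0.004,"wx": 0,"wy": 0,"wz": -0.0637},
  {"dx": 0.002,"dy": 0.12,"dz": 0.008,"wx": 0,"wy": 0,"wz": -0.1528},
  {"dx": 0.002,"dy": 0.2,"dz": 0.012,"wx": 0,"wy": 0,"wz": -0.2419},
  {"dx": 0.004,"dy": 0.28,"dz": 0.016,"wx": 0,"wy": 0,"wz": -0.331},
  {"dx": 0.004,"dy": 0.36,"dz": 0.018,"wx": 0,"wy": 0,"wz": -0.4202},
  {"dx": 0.006,"dy": 0.44,"dz": 0.018,"wx": 0,"wy": 0,"wz": -0.5093},
  {"dx": 0.006,"dy": 0.52,"dz": 0.018,"wx": 0,"wy": 0,"wz": -0.5857},
  {"dx": 0.006,"dy": 0.572,"dz": 0.018,"wx": 0,"wy": 0,"wz": -0.6175},
  {"dx": 0.006,"dy": 0.572,"dz": 0.018,"wx": 0,"wy": 0,"wz": -0.6175},
  {"dx": 0.006,"dy": 0.572,"dz": 0.018,"wx": 0,"wy": 0,"wz": -0.6175},
], jaw=-1)

```text
t: 17.05
position: [0.6746, 0.0897, 0.1373]
eef_rot: [-0.001, 0.822, 0.57, -0.001]
ft_force: [-1.2, -1.4, 0.0]
gripper_width: 0.0851
grasp_force: 0.0
```

```bash
python3 go.py 676.5 89 11.5 -20.5;  python3 -c "
from h import *
W=world('top',np.load('pics/top0.npy'));print(np.nanmedian(W[105:117,262:274,2]))"
```

```text
t 17.05 pos [674.6  89.7 137.3] w 85.1 F 0.0 [-1.2 -1.4  0. ]
d [1.000e-04 2.400e-03 1.258e-01] w [-0.003  0.    -0.001]
0.05519741364953523
```

In the tool's units: 0.129 m / 0.5 = 0.258, 0.001 m / 0.5 = 0.002.

Request:
arm_command([
  {"dx": 0,"dy": 0.002,"dz": 0.06,"wx": 0,"wy": 0,"wz": 0},
  {"dx": 0,"dy": 0.002,"dz": 0.12,"wx": 0,"wy": 0,"wz": 0},
  {"dx": 0,"dy": 0.002,"dz": 0.17,"wx": 0,"wy": 0,"wz": 0},
  {"dx": 0,"dy": 0.002,"dz": 0.21,"wx": 0,"wy": 0,"wz": 0},
  {"dx": 0,"dy": 0.002,"dz": 0.24,"wx": 0,"wy": 0,"wz": 0},
  {"dx": 0,"dy": 0.002,"dz": 0.258,"wx": 0,"wy": 0,"wz": 0},
  {"dx": 0,"dy": 0.002,"dz": 0.258,"wx": 0,"wy": 0,"wz": 0},
  {"dx": 0,"dy": 0.002,"dz": 0.258,"wx": 0,"wy": 0,"wz": 0},
])

```text
t: 18.05
position: [0.6774, 0.0886, 0.0106]
eef_rot: [0.0, 0.822, 0.57, 0.001]
ft_force: [-0.0, 0.2, -0.5]
gripper_width: 0.0853
grasp_force: 0.0
```

```bash
python3 go.py 676.5 89 10.5 -20.5
```

```text
t 18.05 pos [677.4  88.6  10.6] w 85.3 F 0.0 [-0.   0.2 -0.5]
d [ 0.0001 -0.001   0.0001] w [ 0.002 -0.001 -0.   ]
```

Request:
arm_command([
  {"dx": 0,"dy": 0,"dz": 0,"wx": 0,"wy": 0,"wz": 0},
  {"dx": 0,"dy": 0,"dz": 0,"wx": 0,"wy": 0,"wz": 0},
  {"dx": 0,"dy": 0,"dz": 0,"wx": 0,"wy": 0,"wz": 0},
  {"dx": 0,"dy": 0,"dz": 0,"wx": 0,"wy": 0,"wz": 0},
  {"dx": 0,"dy": 0,"dz": 0,"wx": 0,"wy": 0,"wz": 0},
  {"dx": 0,"dy": 0,"dz": 0,"wx": 0,"wy": 0,"wz": 0},
  {"dx": 0,"dy": 0,"dz": 0,"wx": 0,"wy": 0,"wz": 0},
], jaw=1)

```text
t: 18.92
position: [0.6773, 0.0886, 0.0109]
eef_rot: [0.0, 0.822, 0.57, 0.001]
ft_force: [0.6, 0.3, 6.5]
gripper_width: 0.0562
grasp_force: 37.7
```

In the tool's units: -0.09 m / 0.5 = -0.18, -0.07 m / 0.5 = -0.14.

Request:
arm_command([
  {"dx": 0,"dy": 0,"dz": -0.03,"wx": 0,"wy": 0,"wz": 0},
  {"dx": 0,"dy": 0,"dz": -0.08,"wx": 0,"wy": 0,"wz": 0},
  {"dx": 0,"dy": 0,"dz": -0.14,"wx": 0,"wy": 0,"wz": 0},
  {"dx": 0,"dy": 0,"dz": -0.18,"wx": 0,"wy": 0,"wz": 0},
  {"dx": 0,"dy": 0,"dz": -0.18,"wx": 0,"wy": 0,"wz": 0},
  {"dx": 0,"dy": 0,"dz": -0.18,"wx": 0,"wy": 0,"wz": 0},
])

```text
t: 19.68
position: [0.6758, 0.0887, 0.0989]
eef_rot: [-0.001, 0.822, 0.57, -0.001]
ft_force: [-1.2, 0.8, -0.6]
gripper_width: 0.0563
grasp_force: 37.6
```

```bash
python3 go.py 492.9 338 101 -76.1
```

```text
t 19.68 pos [675.8  88.7  98.9] w 56.3 F 37.6 [-1.2  0.8 -0.6]
d [ 0.1694 -0.2587 -0.0017] w [-0.001  0.001  0.97 ]
```

In the tool's units: -0.259 m / 0.5 = -0.518, -0.247 m / 0.5 = -0.494, 0.97 rad / 1.5708 = 0.6175.

Request:
arm_command([
  {"dx": 0.026,"dy": -0.04,"dz": -0.004,"wx": 0,"wy": 0,"wz": 0.0509},
  {"dx": 0.078,"dy": -0.12,"dz": -0.004,"wx": 0,"wy": 0,"wz": 0.1273},
  {"dx": 0.13,"dy": -0.2,"dz": -0.004,"wx": 0,"wy": 0,"wz": 0.2165},
  {"dx": 0.184,"dy": -0.28,"dz": -0.004,"wx": 0,"wy": 0,"wz": 0.3056},
  {"dx": 0.236,"dy": -0.36,"dz": -0.004,"wx": 0,"wy": 0,"wz": 0.3947},
  {"dx": 0.288,"dy": -0.44,"dz": -0.004,"wx": 0,"wy": 0,"wz": 0.4838},
  {"dx": 0.324,"dy": -0.494,"dz": -0.004,"wx": 0,"wy": 0,"wz": 0.5602},
  {"dx": 0.338,"dy": -0.518,"dz": -0.004,"wx": 0,"wy": 0,"wz": 0.6175},
  {"dx": 0.338,"dy": -0.518,"dz": -0.004,"wx": 0,"wy": 0,"wz": 0.6175},
  {"dx": 0.338,"dy": -0.518,"dz": -0.004,"wx": 0,"wy": 0,"wz": 0.6175},
])

```text
t: 20.92
position: [0.4934, 0.3371, 0.101]
eef_rot: [0.0, 0.993, 0.122, -0.001]
ft_force: [-0.6, 0.1, -0.5]
gripper_width: 0.0563
grasp_force: 37.6
```

```bash
python3 go.py 492.9 338 4 -76.1
```

```text
t 20.93 pos [493.4 337.1 101. ] w 56.3 F 37.6 [-0.6  0.1 -0.5]
d [-0.0002 -0.0011  0.097 ] w [0.    0.001 0.001]
```

In the tool's units: 0.0975 m / 0.5 = 0.195, -0.001 m / 0.5 = -0.002.

Request:
arm_command([
  {"dx": 0,"dy": -0.002,"dz": 0.04,"wx": 0,"wy": 0,"wz": 0},
  {"dx": 0,"dy": -0.002,"dz": 0.08,"wx": 0,"wy": 0,"wz": 0},
  {"dx": 0,"dy": -0.002,"dz": 0.12,"wx": 0,"wy": 0,"wz": 0},
  {"dx": 0,"dy": -0.002,"dz": 0.15,"wx": 0,"wy": 0,"wz": 0},
  {"dx": 0,"dy": -0.002,"dz": 0.172,"wx": 0,"wy": 0,"wz": 0},
  {"dx": 0,"dy": -0.002,"dz": 0.186,"wx": 0,"wy": 0,"wz": 0},
  {"dx": 0,"dy": -0.002,"dz": 0.192,"wx": 0,"wy": 0,"wz": 0},
  {"dx": 0,"dy": -0.002,"dz": 0.195,"wx": 0,"wy": 0,"wz": 0},
  {"dx": 0,"dy": -0.002,"dz": 0.195,"wx": 0,"wy": 0,"wz": 0},
])

```text
t: 22.05
position: [0.4932, 0.3388, 0.0046]
eef_rot: [-0.0, 0.993, 0.121, 0.0]
ft_force: [-0.1, -0.7, -0.8]
gripper_width: 0.0566
grasp_force: 37.6
```

In the tool's units: 0.002 m / 0.5 = 0.004, 0.0015 m / 0.5 = 0.003.

Request:
arm_command([
  {"dx": 0,"dy": 0,"dz": 0.002,"wx": 0,"wy": 0,"wz": 0},
  {"dx": 0,"dy": 0,"dz": 0.003,"wx": 0,"wy": 0,"wz": 0},
  {"dx": 0,"dy": 0,"dz": 0.004,"wx": 0,"wy": 0,"wz": 0},
  {"dx": 0,"dy": 0,"dz": 0.004,"wx": 0,"wy": 0,"wz": 0},
  {"dx": 0,"dy": 0,"dz": 0.004,"wx": 0,"wy": 0,"wz": 0},
])

```text
t: 22.68
position: [0.4932, 0.3388, 0.0029]
eef_rot: [-0.0, 0.993, 0.121, 0.0]
ft_force: [-0.9, 0.6, 5.6]
gripper_width: 0.056
grasp_force: 38.1
```

Contact at 5.6 N. Release and retreat.

In the tool's units: -0.13 m / 0.5 = -0.26, -0.1 m / 0.5 = -0.2.

Request:
arm_command([
  {"dx": 0,"dy": 0,"dz": 0,"wx": 0,"wy": 0,"wz": 0},
  {"dx": 0,"dy": 0,"dz": 0,"wx": 0,"wy": 0,"wz": 0},
  {"dx": 0,"dy": 0,"dz": 0,"wx": 0,"wy": 0,"wz": 0},
  {"dx": 0,"dy": 0,"dz": 0,"wx": 0,"wy": 0,"wz": 0},
  {"dx": 0,"dy": 0,"dz": 0,"wx": 0,"wy": 0,"wz": 0},
  {"dx": 0,"dy": 0,"dz": -0.06,"wx": 0,"wy": 0,"wz": 0},
  {"dx": 0,"dy": 0,"dz": -0.12,"wx": 0,"wy": 0,"wz": 0},
  {"dx": 0,"dy": 0,"dz": -0.2,"wx": 0,"wy": 0,"wz": 0},
  {"dx": 0,"dy": 0,"dz": -0.26,"wx": 0,"wy": 0,"wz": 0},
  {"dx": 0,"dy": 0,"dz": -0.26,"wx": 0,"wy": 0,"wz": 0},
], jaw=-0.7)

```text
t: 23.92
position: [0.4948, 0.3395, 0.135]
eef_rot: [-0.001, 0.993, 0.121, 0.003]
ft_force: [0.1, 0.4, -0.9]
gripper_width: 0.0729
grasp_force: 0.0
```

```bash
python3 go.py 550 62.5 140 -102.1
```

```text
t 23.93 pos [494.8 339.5 135. ] w 72.9 F 0.0 [ 0.1  0.4 -0.9]
d [-0.013   0.2821 -0.0054] w [-0.002 -0.006  0.454]
```

In the tool's units: 0.282 m / 0.5 = 0.564, -0.013 m / 0.5 = -0.026, 0.454 rad / 1.5708 = 0.289.

Request:
arm_command([
  {"dx": 0,"dy": 0.04,"dz": 0,"wx": 0,"wy": 0,"wz": 0.0318},
  {"dx": -0.004,"dy": 0.12,"dz": 0,"wx": 0,"wy": 0,"wz": 0.0764},
  {"dx": -0.008,"dy": 0.2,"dz": 0,"wx": 0,"wy": 0,"wz": 0.121},
  {"dx": -0.012,"dy": 0.28,"dz": 0,"wx": 0,"wy": 0,"wz": 0.1655},
  {"dx": -0.016,"dy": 0.36,"dz": -0.004,"wx": 0,"wy": 0,"wz": 0.2101},
  {"dx": -0.02,"dy": 0.44,"dz": -0.008,"wx": 0,"wy": 0,"wz": 0.2546},
  {"dx": -0.024,"dy": 0.52,"dz": -0.01,"wx": 0,"wy": 0,"wz": 0.2865},
  {"dx": -0.026,"dy": 0.564,"dz": -0.01,"wx": 0,"wy": 0,"wz": 0.289},
  {"dx": -0.026,"dy": 0.564,"dz": -0.01,"wx": 0,"wy": 0,"wz": 0.289},
  {"dx": -0.026,"dy": 0.564,"dz": -0.01,"wx": 0,"wy": 0,"wz": 0.289},
], jaw=-1)

```text
t: 25.18
position: [0.5471, 0.0618, 0.1362]
eef_rot: [-0.0, 0.994, -0.106, -0.001]
ft_force: [-0.8, 0.2, -0.3]
gripper_width: 0.0853
grasp_force: 0.0
```

```bash
python3 go.py 550 62.5 10 -102.1; python3 -c "
from h import *
q,d=grab('top','t3'); b=cv2.resize(q[60:260,80:420],(800,470)); cv2.imwrite('pics/t3c.png',b[:,:,::-1])"
```

```text
t 25.18 pos [547.1  61.8 136.2] w 85.3 F 0.0 [-0.8  0.2 -0.3]
d [ 0.0031 -0.0013  0.1262] w [ 0.     0.003 -0.001]
```

View pics/t3c.png

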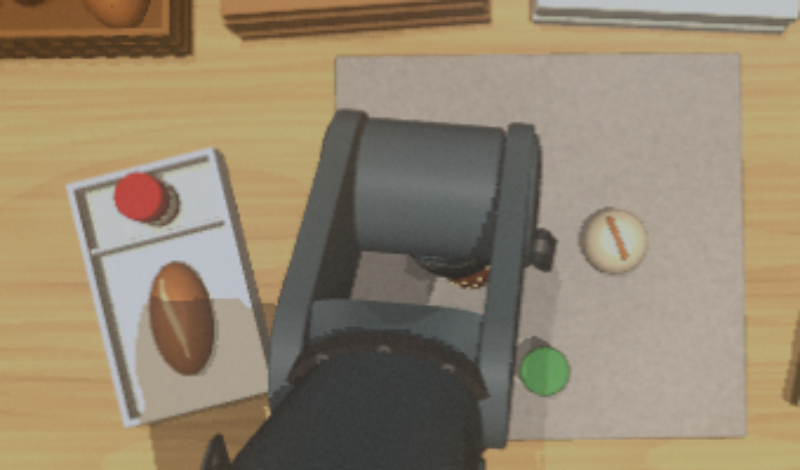

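The white box is right: the red jar (140,197) stands in the narrow bay and the long roll (182,318) lies flat in the wide one. Descend on the seeded roll.

In the tool's units: 0.127 m / 0.5 = 0.254, 0.12 m / 0.5 = 0.24.

Request:
arm_command([
  {"dx": 0.002,"dy": -0.002,"dz": 0.06,"wx": 0,"wy": 0,"wz": 0},
  {"dx": 0.002,"dy": -0.002,"dz": 0.12,"wx": 0,"wy": 0,"wz": 0},
  {"dx": 0.002,"dy": -0.002,"dz": 0.17,"wx": 0,"wy": 0,"wz": 0},
  {"dx": 0.002,"dy": -0.002,"dz": 0.21,"wx": 0,"wy": 0,"wz": 0},
  {"dx": 0.002,"dy": -0.002,"dz": 0.24,"wx": 0,"wy": 0,"wz": 0},
  {"dx": 0.002,"dy": -0.002,"dz": 0.254,"wx": 0,"wy": 0,"wz": 0},
  {"dx": 0.002,"dy": -0.002,"dz": 0.254,"wx": 0,"wy": 0,"wz": 0},
  {"dx": 0.002,"dy": -0.002,"dz": 0.254,"wx": 0,"wy": 0,"wz": 0},
])

```text
t: 26.22
position: [0.55, 0.0626, 0.0109]
eef_rot: [-0.0, 0.994, -0.105, 0.001]
ft_force: [0.4, -0.5, -0.2]
gripper_width: 0.0856
grasp_force: 0.0
```

```bash
python3 go.py 550 62.5 10 -102.1
```

```text
t 26.23 pos [550.   62.6  10.9] w 85.6 F 0.0 [ 0.4 -0.5 -0.2]
d [0.0001 0.0001 0.0009] w [-0.    -0.001  0.   ]
```

Request:
arm_command([
  {"dx": 0,"dy": 0,"dz": 0,"wx": 0,"wy": 0,"wz": 0},
  {"dx": 0,"dy": 0,"dz": 0,"wx": 0,"wy": 0,"wz": 0},
  {"dx": 0,"dy": 0,"dz": 0,"wx": 0,"wy": 0,"wz": 0},
  {"dx": 0,"dy": 0,"dz": 0,"wx": 0,"wy": 0,"wz": 0},
  {"dx": 0,"dy": 0,"dz": 0,"wx": 0,"wy": 0,"wz": 0},
  {"dx": 0,"dy": 0,"dz": 0,"wx": 0,"wy": 0,"wz": 0},
  {"dx": 0,"dy": 0,"dz": 0,"wx": 0,"wy": 0,"wz": 0},
], jaw=1)

```text
t: 27.1
position: [0.5499, 0.0625, 0.0116]
eef_rot: [-0.0, 0.994, -0.105, 0.001]
ft_force: [-1.0, 0.4, 6.3]
gripper_width: 0.0597
grasp_force: 36.7
```

In the tool's units: -0.12 m / 0.5 = -0.24, -0.1 m / 0.5 = -0.2.

Request:
arm_command([
  {"dx": 0,"dy": 0,"dz": -0.03,"wx": 0,"wy": 0,"wz": 0},
  {"dx": 0,"dy": 0,"dz": -0.08,"wx": 0,"wy": 0,"wz": 0},
  {"dx": 0,"dy": 0,"dz": -0.14,"wx": 0,"wy": 0,"wz": 0},
  {"dx": 0,"dy": 0,"dz": -0.2,"wx": 0,"wy": 0,"wz": 0},
  {"dx": 0,"dy": 0,"dz": -0.24,"wx": 0,"wy": 0,"wz": 0},
  {"dx": 0,"dy": 0,"dz": -0.24,"wx": 0,"wy": 0,"wz": 0},
  {"dx": 0,"dy": 0,"dz": -0.24,"wx": 0,"wy": 0,"wz": 0},
])

```text
t: 27.98
position: [0.5489, 0.0626, 0.1301]
eef_rot: [0.0, 0.994, -0.105, -0.0]
ft_force: [-1.2, -0.1, -0.8]
gripper_width: 0.0598
grasp_force: 38.0
```

```bash
python3 go.py 577.2 -347.8 130 -102.1
```

```text
t 27.98 pos [548.9  62.6 130.1] w 59.8 F 38.0 [-1.2 -0.1 -0.8]
d [0.1137 0.3954 0.    ] w [ 0.     0.001 -0.   ]
```

In the tool's units: 0.395 m / 0.5 = 0.79, 0.387 m / 0.5 = 0.774.

Request:
arm_command([
  {"dx": 0.012,"dy": 0.04,"dz": 0,"wx": 0,"wy": 0,"wz": 0},
  {"dx": 0.034,"dy": 0.12,"dz": 0,"wx": 0,"wy": 0,"wz": 0},
  {"dx": 0.064,"dy": 0.22,"dz": 0,"wx": 0,"wy": 0,"wz": 0},
  {"dx": 0.094,"dy": 0.326,"dz": 0,"wx": 0,"wy": 0,"wz": 0},
  {"dx": 0.124,"dy": 0.432,"dz": 0,"wx": 0,"wy": 0,"wz": 0},
  {"dx": 0.154,"dy": 0.538,"dz": 0,"wx": 0,"wy": 0,"wz": 0},
  {"dx": 0.184,"dy": 0.64,"dz": 0,"wx": 0,"wy": 0,"wz": 0},
  {"dx": 0.208,"dy": 0.724,"dz": 0,"wx": 0,"wy": 0,"wz": 0},
  {"dx": 0.222,"dy": 0.774,"dz": 0,"wx": 0,"wy": 0,"wz": 0},
  {"dx": 0.228,"dy": 0.79,"dz": 0,"wx": 0,"wy": 0,"wz": 0},
])

```text
t: 29.22
position: [0.5772, -0.3489, 0.1285]
eef_rot: [-0.001, 0.994, -0.107, -0.001]
ft_force: [-0.2, 0.3, -0.4]
gripper_width: 0.0596
grasp_force: 38.0
```

In the tool's units: 0.06 m / 0.5 = 0.12, 0.04 m / 0.5 = 0.08.

Request:
arm_command([
  {"dx": 0,"dy": 0,"dz": 0.04,"wx": 0,"wy": 0,"wz": 0},
  {"dx": 0,"dy": 0,"dz": 0.08,"wx": 0,"wy": 0,"wz": 0},
  {"dx": 0,"dy": 0,"dz": 0.12,"wx": 0,"wy": 0,"wz": 0},
  {"dx": 0,"dy": 0,"dz": 0.12,"wx": 0,"wy": 0,"wz": 0},
  {"dx": 0,"dy": 0,"dz": 0.12,"wx": 0,"wy": 0,"wz": 0},
])

```text
t: 29.85
position: [0.5784, -0.3473, 0.0703]
eef_rot: [0.0, 0.994, -0.105, 0.0]
ft_force: [0.2, -0.5, -0.3]
gripper_width: 0.0592
grasp_force: 38.0
```

```bash
python3 go.py 577.2 -347.8 5 -102.1
```

```text
t 29.85 pos [ 578.4 -347.3   70.3] w 59.2 F 38.0 [ 0.2 -0.5 -0.3]
d [-0.0011  0.0007  0.0653] w [ 0.    -0.     0.001]
```

Request:
arm_command([
  {"dx": -0.002,"dy": 0,"dz": 0.03,"wx": 0,"wy": 0,"wz": 0},
  {"dx": -0.002,"dy": 0,"dz": 0.06,"wx": 0,"wy": 0,"wz": 0},
  {"dx": -0.002,"dy": 0,"dz": 0.09,"wx": 0,"wy": 0,"wz": 0},
  {"dx": -0.002,"dy": 0,"dz": 0.112,"wx": 0,"wy": 0,"wz": 0},
  {"dx": -0.002,"dy": 0,"dz": 0.124,"wx": 0,"wy": 0,"wz": 0},
  {"dx": -0.002,"dy": 0,"dz": 0.13,"wx": 0,"wy": 0,"wz": 0},
  {"dx": -0.002,"dy": 0,"dz": 0.132,"wx": 0,"wy": 0,"wz": 0},
  {"dx": -0.002,"dy": 0,"dz": 0.132,"wx": 0,"wy": 0,"wz": 0},
  {"dx": -0.002,"dy": 0,"dz": 0.132,"wx": 0,"wy": 0,"wz": 0},
])

```text
t: 30.98
position: [0.5774, -0.3475, 0.0048]
eef_rot: [0.0, 0.994, -0.105, 0.0]
ft_force: [-0.0, 0.2, -0.1]
gripper_width: 0.0599
grasp_force: 38.0
```

In the tool's units: 0.002 m / 0.5 = 0.004, 0.0015 m / 0.5 = 0.003.

Request:
arm_command([
  {"dx": 0,"dy": 0,"dz": 0.002,"wx": 0,"wy": 0,"wz": 0},
  {"dx": 0,"dy": 0,"dz": 0.003,"wx": 0,"wy": 0,"wz": 0},
  {"dx": 0,"dy": 0,"dz": 0.004,"wx": 0,"wy": 0,"wz": 0},
  {"dx": 0,"dy": 0,"dz": 0.004,"wx": 0,"wy": 0,"wz": 0},
  {"dx": 0,"dy": 0,"dz": 0.004,"wx": 0,"wy": 0,"wz": 0},
])

```text
t: 31.6
position: [0.5773, -0.3475, 0.0036]
eef_rot: [0.0, 0.994, -0.105, 0.0]
ft_force: [-2.3, 0.7, 7.2]
gripper_width: 0.0597
grasp_force: 38.5
```

In the tool's units: -0.145 m / 0.5 = -0.29, -0.1 m / 0.5 = -0.2.

Request:
arm_command([
  {"dx": 0,"dy": 0,"dz": 0,"wx": 0,"wy": 0,"wz": 0},
  {"dx": 0,"dy": 0,"dz": 0,"wx": 0,"wy": 0,"wz": 0},
  {"dx": 0,"dy": 0,"dz": 0,"wx": 0,"wy": 0,"wz": 0},
  {"dx": 0,"dy": 0,"dz": 0,"wx": 0,"wy": 0,"wz": 0},
  {"dx": 0,"dy": 0,"dz": 0,"wx": 0,"wy": 0,"wz": 0},
  {"dx": 0,"dy": 0,"dz": -0.06,"wx": 0,"wy": 0,"wz": 0},
  {"dx": 0,"dy": 0,"dz": -0.12,"wx": 0,"wy": 0,"wz": 0},
  {"dx": 0,"dy": 0,"dz": -0.2,"wx": 0,"wy": 0,"wz": 0},
  {"dx": 0,"dy": 0,"dz": -0.29,"wx": 0,"wy": 0,"wz": 0},
  {"dx": 0,"dy": 0,"dz": -0.29,"wx": 0,"wy": 0,"wz": 0},
], jaw=-0.7)

```text
t: 32.85
position: [0.5796, -0.3493, 0.1521]
eef_rot: [0.003, 0.994, -0.105, 0.004]
ft_force: [-0.2, -0.0, 0.4]
gripper_width: 0.0726
grasp_force: 0.0
```

```bash
python3 go.py 437.2 137.8 150 -102.1
```

```text
t 32.85 pos [ 579.6 -349.3  152.1] w 72.6 F 0.0 [-0.2 -0.   0.4]
d [-0.2413 -0.4464 -0.002 ] w [ 0.005 -0.009  0.   ]
```

In the tool's units: -0.446 m / 0.5 = -0.892, -0.407 m / 0.5 = -0.814.

Request:
arm_command([
  {"dx": -0.02,"dy": -0.036,"dz": 0,"wx": 0,"wy": 0,"wz": 0},
  {"dx": -0.066,"dy": -0.12,"dz": 0,"wx": 0,"wy": 0,"wz": 0},
  {"dx": -0.12,"dy": -0.22,"dz": 0,"wx": 0,"wy": 0,"wz": 0},
  {"dx": -0.174,"dy": -0.32,"dz": 0,"wx": 0,"wy": 0,"wz": 0},
  {"dx": -0.226,"dy": -0.42,"dz": 0,"wx": 0,"wy": 0,"wz": 0},
  {"dx": -0.28,"dy": -0.52,"dz": 0,"wx": 0,"wy": 0,"wz": 0},
  {"dx": -0.334,"dy": -0.62,"dz": 0,"wx": 0,"wy": 0,"wz": 0},
  {"dx": -0.388,"dy": -0.72,"dz": 0,"wx": 0,"wy": 0,"wz": 0},
  {"dx": -0.44,"dy": -0.814,"dz": 0,"wx": 0,"wy": 0,"wz": 0},
  {"dx": -0.482,"dy": -0.892,"dz": 0,"wx": 0,"wy": 0,"wz": 0},
], jaw=-1)

```text
t: 34.1
position: [0.4333, 0.141, 0.1466]
eef_rot: [0.0, 0.994, -0.105, -0.001]
ft_force: [0.0, 0.0, -0.3]
gripper_width: 0.0853
grasp_force: 0.0
```

In the tool's units: 0.05 m / 0.5 = 0.1, 0.04 m / 0.5 = 0.08.

Request:
arm_command([
  {"dx": 0,"dy": 0,"dz": 0,"wx": 0,"wy": 0,"wz": 0},
  {"dx": 0,"dy": 0,"dz": 0.04,"wx": 0,"wy": 0,"wz": 0},
  {"dx": 0,"dy": 0,"dz": 0.08,"wx": 0,"wy": 0,"wz": 0},
  {"dx": 0,"dy": 0,"dz": 0.1,"wx": 0,"wy": 0,"wz": 0},
  {"dx": 0,"dy": 0,"dz": 0.1,"wx": 0,"wy": 0,"wz": 0},
  {"dx": 0,"dy": 0,"dz": 0.1,"wx": 0,"wy": 0,"wz": 0},
])

```text
t: 34.85
position: [0.4355, 0.139, 0.0976]
eef_rot: [-0.0, 0.994, -0.106, 0.0]
ft_force: [-0.0, 0.1, -0.3]
gripper_width: 0.0852
grasp_force: 0.0
```

```bash
python3 go.py 437.2 137.8 13 -102.1
```

```text
t 34.85 pos [435.5 139.   97.6] w 85.2 F 0.0 [-0.   0.1 -0.3]
d [0.0019 0.0008 0.0846] w [-0.    -0.001 -0.001]
```

In the tool's units: 0.085 m / 0.5 = 0.17, 0.001 m / 0.5 = 0.002.

Request:
arm_command([
  {"dx": 0.004,"dy": 0.002,"dz": 0.04,"wx": 0,"wy": 0,"wz": 0},
  {"dx": 0.004,"dy": 0.002,"dz": 0.08,"wx": 0,"wy": 0,"wz": 0},
  {"dx": 0.004,"dy": 0.002,"dz": 0.12,"wx": 0,"wy": 0,"wz": 0},
  {"dx": 0.004,"dy": 0.002,"dz": 0.154,"wx": 0,"wy": 0,"wz": 0},
  {"dx": 0.004,"dy": 0.002,"dz": 0.17,"wx": 0,"wy": 0,"wz": 0},
  {"dx": 0.004,"dy": 0.002,"dz": 0.17,"wx": 0,"wy": 0,"wz": 0},
  {"dx": 0.004,"dy": 0.002,"dz": 0.17,"wx": 0,"wy": 0,"wz": 0},
])

```text
t: 35.72
position: [0.4372, 0.1379, 0.0129]
eef_rot: [-0.0, 0.994, -0.105, 0.001]
ft_force: [-0.3, -0.0, -0.4]
gripper_width: 0.0853
grasp_force: 0.0
```

Request:
arm_command([
  {"dx": 0,"dy": 0,"dz": 0,"wx": 0,"wy": 0,"wz": 0},
  {"dx": 0,"dy": 0,"dz": 0,"wx": 0,"wy": 0,"wz": 0},
  {"dx": 0,"dy": 0,"dz": 0,"wx": 0,"wy": 0,"wz": 0},
  {"dx": 0,"dy": 0,"dz": 0,"wx": 0,"wy": 0,"wz": 0},
  {"dx": 0,"dy": 0,"dz": 0,"wx": 0,"wy": 0,"wz": 0},
  {"dx": 0,"dy": 0,"dz": 0,"wx": 0,"wy": 0,"wz": 0},
  {"dx": 0,"dy": 0,"dz": 0,"wx": 0,"wy": 0,"wz": 0},
], jaw=1)

```text
t: 36.6
position: [0.4371, 0.1379, 0.0134]
eef_rot: [-0.0, 0.994, -0.105, 0.001]
ft_force: [-0.5, -0.5, 7.7]
gripper_width: 0.0596
grasp_force: 35.9
```

In the tool's units: -0.14 m / 0.5 = -0.28, -0.1 m / 0.5 = -0.2.

Request:
arm_command([
  {"dx": 0,"dy": 0,"dz": -0.03,"wx": 0,"wy": 0,"wz": 0},
  {"dx": 0,"dy": 0,"dz": -0.08,"wx": 0,"wy": 0,"wz": 0},
  {"dx": 0,"dy": 0,"dz": -0.14,"wx": 0,"wy": 0,"wz": 0},
  {"dx": 0,"dy": 0,"dz": -0.2,"wx": 0,"wy": 0,"wz": 0},
  {"dx": 0,"dy": 0,"dz": -0.28,"wx": 0,"wy": 0,"wz": 0},
  {"dx": 0,"dy": 0,"dz": -0.28,"wx": 0,"wy": 0,"wz": 0},
  {"dx": 0,"dy": 0,"dz": -0.28,"wx": 0,"wy": 0,"wz": 0},
])

```text
t: 37.48
position: [0.4362, 0.1379, 0.1525]
eef_rot: [0.0, 0.994, -0.105, -0.0]
ft_force: [-0.3, 0.5, -1.4]
gripper_width: 0.0598
grasp_force: 38.0
```

```bash
python3 go.py 496 -331 150 -102.1; python3 -c "
from h import *
q,d=grab('top','t4'); p,d=grab('scene','s4'); a=cv2.resize(q[110:260,400:520],(300,375)); b=cv2.resize(p[100:290,250:440],(375,375)); cv2.imwrite('pics/t4c.png',np.hstack([a,b])[:,:,::-1])"
```

```text
t 37.48 pos [436.2 137.9 152.5] w 59.8 F 38.0 [-0.3  0.5 -1.4]
d [0.1568 0.4459 0.0025] w [0. 0. 0.]
```

View pics/t4c.png

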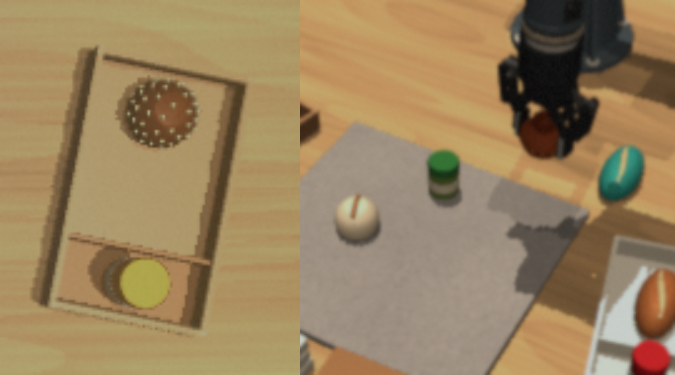

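Left panel: the honey jar (145,283) is upright in its bay and the seeded roll (160,112) is flat at the far end of the wide bay. Right panel: the brioche (545,135) is held level. Carry it over.

In the tool's units: 0.446 m / 0.5 = 0.892, 0.424 m / 0.5 = 0.848.

Request:
arm_command([
  {"dx": 0.012,"dy": 0.036,"dz": 0,"wx": 0,"wy": 0,"wz": 0},
  {"dx": 0.042,"dy": 0.12,"dz": 0,"wx": 0,"wy": 0,"wz": 0},
  {"dx": 0.078,"dy": 0.22,"dz": 0,"wx": 0,"wy": 0,"wz": 0},
  {"dx": 0.116,"dy": 0.33,"dz": 0,"wx": 0,"wy": 0,"wz": 0},
  {"dx": 0.154,"dy": 0.44,"dz": 0,"wx": 0,"wy": 0,"wz": 0},
  {"dx": 0.194,"dy": 0.55,"dz": 0,"wx": 0,"wy": 0,"wz": 0},
  {"dx": 0.232,"dy": 0.66,"dz": 0,"wx": 0,"wy": 0,"wz": 0},
  {"dx": 0.268,"dy": 0.764,"dz": 0,"wx": 0,"wy": 0,"wz": 0},
  {"dx": 0.298,"dy": 0.848,"dz": 0,"wx": 0,"wy": 0,"wz": 0},
  {"dx": 0.314,"dy": 0.892,"dz": 0,"wx": 0,"wy": 0,"wz": 0},
])

```text
t: 38.83
position: [0.4962, -0.3336, 0.1505]
eef_rot: [-0.001, 0.994, -0.107, -0.001]
ft_force: [-0.7, 1.0, -0.4]
gripper_width: 0.0596
grasp_force: 38.0
```

In the tool's units: 0.04 m / 0.5 = 0.08, 0.02 m / 0.5 = 0.04.

Request:
arm_command([
  {"dx": 0,"dy": 0,"dz": 0,"wx": 0,"wy": 0,"wz": 0},
  {"dx": 0,"dy": 0,"dz": 0.04,"wx": 0,"wy": 0,"wz": 0},
  {"dx": 0,"dy": 0,"dz": 0.08,"wx": 0,"wy": 0,"wz": 0},
  {"dx": 0,"dy": 0,"dz": 0.08,"wx": 0,"wy": 0,"wz": 0},
  {"dx": 0,"dy": 0,"dz": 0.08,"wx": 0,"wy": 0,"wz": 0},
])

```text
t: 39.45
position: [0.4968, -0.3302, 0.1123]
eef_rot: [-0.0, 0.994, -0.105, -0.0]
ft_force: [0.1, 0.5, -0.7]
gripper_width: 0.0595
grasp_force: 38.1
```

```bash
python3 go.py 497 -331 6.5 -102.1
```

```text
t 39.45 pos [ 496.8 -330.2  112.3] w 59.5 F 38.1 [ 0.1  0.5 -0.7]
d [0.0005 0.0008 0.1058] w [-0.001  0.001  0.001]
```

In the tool's units: 0.106 m / 0.5 = 0.212, 0.105 m / 0.5 = 0.21.

Request:
arm_command([
  {"dx": 0,"dy": 0.002,"dz": 0.04,"wx": 0,"wy": 0,"wz": 0},
  {"dx": 0,"dy": 0.002,"dz": 0.08,"wx": 0,"wy": 0,"wz": 0},
  {"dx": 0,"dy": 0.002,"dz": 0.12,"wx": 0,"wy": 0,"wz": 0},
  {"dx": 0,"dy": 0.002,"dz": 0.156,"wx": 0,"wy": 0,"wz": 0},
  {"dx": 0,"dy": 0.002,"dz": 0.184,"wx": 0,"wy": 0,"wz": 0},
  {"dx": 0,"dy": 0.002,"dz": 0.202,"wx": 0,"wy": 0,"wz": 0},
  {"dx": 0,"dy": 0.002,"dz": 0.21,"wx": 0,"wy": 0,"wz": 0},
  {"dx": 0,"dy": 0.002,"dz": 0.212,"wx": 0,"wy": 0,"wz": 0},
  {"dx": 0,"dy": 0.002,"dz": 0.212,"wx": 0,"wy": 0,"wz": 0},
  {"dx": 0,"dy": 0.002,"dz": 0.212,"wx": 0,"wy": 0,"wz": 0},
])

```text
t: 40.7
position: [0.4968, -0.3323, 0.0068]
eef_rot: [0.0, 0.994, -0.105, 0.0]
ft_force: [0.1, -0.5, -0.2]
gripper_width: 0.0592
grasp_force: 38.1
```

In the tool's units: 0.0015 m / 0.5 = 0.003, 0.001 m / 0.5 = 0.002.

Request:
arm_command([
  {"dx": 0,"dy": 0,"dz": 0.002,"wx": 0,"wy": 0,"wz": 0},
  {"dx": 0,"dy": 0,"dz": 0.003,"wx": 0,"wy": 0,"wz": 0},
  {"dx": 0,"dy": 0,"dz": 0.003,"wx": 0,"wy": 0,"wz": 0},
  {"dx": 0,"dy": 0,"dz": 0.003,"wx": 0,"wy": 0,"wz": 0},
])

```text
t: 41.2
position: [0.4967, -0.3323, 0.0055]
eef_rot: [0.0, 0.994, -0.105, 0.0]
ft_force: [-0.9, 1.2, 5.8]
gripper_width: 0.0601
grasp_force: 38.5
```

Contact at 5.8 N. Release and retreat.

In the tool's units: -0.2 m / 0.5 = -0.4, -0.15 m / 0.5 = -0.3.

Request:
arm_command([
  {"dx": 0,"dy": 0,"dz": 0,"wx": 0,"wy": 0,"wz": 0},
  {"dx": 0,"dy": 0,"dz": 0,"wx": 0,"wy": 0,"wz": 0},
  {"dx": 0,"dy": 0,"dz": 0,"wx": 0,"wy": 0,"wz": 0},
  {"dx": 0,"dy": 0,"dz": 0,"wx": 0,"wy": 0,"wz": 0},
  {"dx": 0,"dy": 0,"dz": 0,"wx": 0,"wy": 0,"wz": 0},
  {"dx": 0,"dy": 0,"dz": -0.06,"wx": 0,"wy": 0,"wz": 0},
  {"dx": 0,"dy": 0,"dz": -0.12,"wx": 0,"wy": 0,"wz": 0},
  {"dx": 0,"dy": 0,"dz": -0.2,"wx": 0,"wy": 0,"wz": 0},
  {"dx": 0,"dy": 0,"dz": -0.3,"wx": 0,"wy": 0,"wz": 0},
  {"dx": 0,"dy": 0,"dz": -0.4,"wx": 0,"wy": 0,"wz": 0},
], jaw=-0.7)

```text
t: 42.45
position: [0.4962, -0.3318, 0.2062]
eef_rot: [-0.0, 0.994, -0.105, -0.0]
ft_force: [-0.2, -0.5, -0.6]
gripper_width: 0.0727
grasp_force: 0.0
```

Request:
arm_command([
  {"dx": -0.04,"dy": -0.08,"dz": 0,"wx": 0,"wy": 0,"wz": 0},
  {"dx": -0.06,"dy": -0.18,"dz": 0,"wx": 0,"wy": 0,"wz": 0},
  {"dx": -0.08,"dy": -0.28,"dz": 0,"wx": 0,"wy": 0,"wz": 0},
  {"dx": -0.1,"dy": -0.38,"dz": 0,"wx": 0,"wy": 0,"wz": 0},
  {"dx": -0.1,"dy": -0.44,"dz": 0,"wx": 0,"wy": 0,"wz": 0},
  {"dx": -0.1,"dy": -0.44,"dz": 0,"wx": 0,"wy": 0,"wz": 0},
  {"dx": -0.1,"dy": -0.44,"dz": 0,"wx": 0,"wy": 0,"wz": 0},
])

```text
t: 43.32
position: [0.494, -0.1071, 0.2049]
eef_rot: [0.0, 0.994, -0.105, 0.0]
ft_force: [0.4, -0.9, 0.1]
gripper_width: 0.073
grasp_force: 0.0
```

```bash
python3 -c "
from h import *
q,d=grab('top','t5'); p,d=grab('scene','s5'); a=cv2.resize(q[90:260,80:520],(800,309)); b=cv2.resize(p[120:310,150:480],(500,288)); b=np.pad(b,((0,0),(0,300),(0,0))); cv2.imwrite('pics/t5c.png',np.vstack([a,b])[:,:,::-1])
print(robot.get_state()['position'],robot.get_state()['grasp_force'])"
```

```text
[ 0.49388487 -0.10764733  0.2048112 ] 0.0
```

View pics/t5c.png

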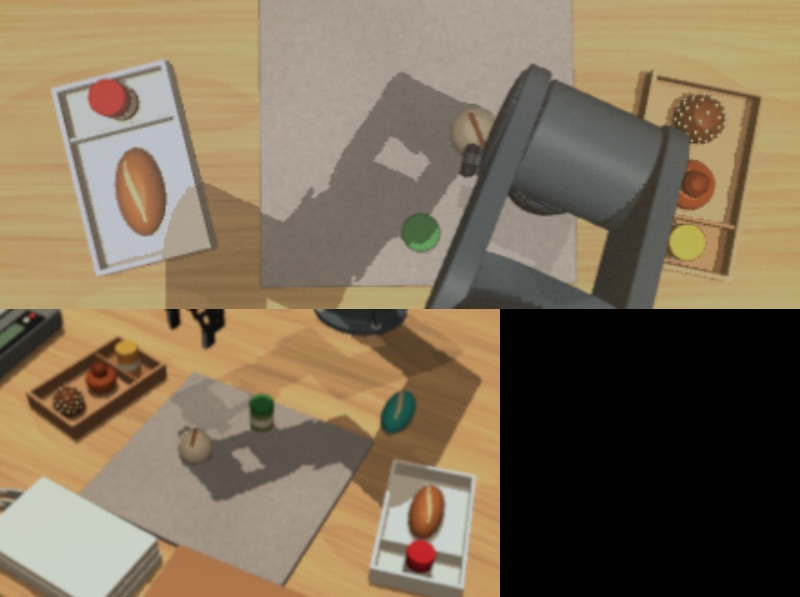

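The picture shows both orders packed. In the kraft box are the gold jar (687,242), brioche (695,183) and seeded roll (698,118). In the white box are the red jar (108,98) and long roll (141,190). The green jar (420,232) and plain roll (472,130) are untouched, and the gripper is empty and clear.

```bash
python3 -c "
from station import robot
print(robot.finish_job())"
```

```text
the job is handed in; nothing more can be done
None
```

Both breakfast orders are packed as asked, jars first and bread flat side by side, with the green-lidded jar and plain roll left in place, and the job is handed in at about 43 s.

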